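Put the tea tins away and hasp the tea chest shut

ROBOT

A 6-joint arm with a two-finger parallel gripper is mounted at the origin on the work surface. World frame = base frame: x ahead of the robot, y to its left, z up, the work surface at z = 0. Lengths are in m, angles in rad, forces in N, time in s.
With the tool pointing down it reaches from about 0.35 to 0.975 m from the base axis. Payload 4.9 kg.
Tool frame: the origin (TCP) lies on the mounting face of the last link; the fingertips stand 173 mm ahead of it and the grasp point (between the pads) lies 155 mm ahead of it; x points along the fingers, y is the direction in which the jaws open and shut, and the axes are right-handed (so a half turn about x gives the same grasp; the last joint's range is limited). The gripper opens to 85 mm and grips with 20 to 120 N. Pads are 22 mm wide; open, the fingers measure 114 mm over their backs; the gripper's body (76 mm by 85 mm) begins 54 mm behind the grasp point. The pads swing forward as they close: fully open they stand 13 mm farther back than shut.
Start: joints at [-1.467, 0.053, 1.613, -0, 1.476, -0.119], TCP at [0.138, -0.61, 0.405] pointing down, gripper open.
Joint ranges: [-3.01, 3.01], [-1.01, 2.22], [0.06, 2.58], [-1.02, 4.17], [0.09, 2.62], [-3.14, 3.14]. Speed limits (rad/s): [2.57, 2.57, 3.14, 3.14, 3.14, 3.14].

INTERFACE

Orientations are given as a rotation vector (axis times angle).
In Python, from station import readout, get_image, camera_info, job gives the robot as it stands.
- The arm moves only by the shell command python3 -m pendant 'ROWS' [FORCE]. ROWS is text: rows parted by semicolons, each of 5 numbers parted by spaces: the opening, from 0 (shut) to 1 (fully open), then the shift along the tool's x, y, z in mm, then the turn about the tool's x in degrees. In form: claw dx dy dz spin; .... A call has 1 to 10 rows; each row is the pose to reach, as a shift and turn from the pose measured when the call began, along the tool's axes at that moment; what a row does not reach only later rows make up. A row lasts 1/10 s, in which the tool goes at most 50 mm and 8.59 degrees, less where a joint would pass 70% of its speed; a pose out of reach is approached as far as the arm can. A call with a gripper value outside its range is refused whole. The fingers move at their own pace and stop on an object; FORCE is the grip in N (left out, the last holds). Time passes only in rows, so rows that repeat a pose let the fingers close. It gives the time, the measured TCP pose, the force and the opening at its end, in the units of the state.
- readout.get_obs(): the state, without advancing time (a new reading comes with each control period).
- get_image(name): name is "side" or "top" or "wrist"; returns the picture (480x640x3 uint8, red, green, blue); there is no depth.
- camera_info(name): a dict with "fx", "fy", "cx", "cy" (pixels), "position" and "orientation" of the camera in the world; the wrist camera has in their place "T_tool_cam" (4x4, takes a point from camera to tool coordinates, whose origin is the TCP and whose axes are the tool frame's). Camera axes: x right, y up, looking along -z (the intrinsics and any distortion apply to the point x, -y, -z); pixel columns grow to the right and rows downward; lengths in m; the calibration is good to about 2 mm. The wrist camera is an equidistant fisheye: a pixel r from the principal point sees the ray r / f radians off the axis. A picture is of the moment at which its call begins: read the wrist's pose just before it. camera_info takes no time and is no camera call.
- job.finish_job(): hands the job in, once; it reports no verdict.
The state is a dict: "t": time; "q": joint angles; "dq": joint speeds; "effort": joint torques, N m; "tool_pos": TCP position; "tool_rot": TCP orientation; "contact_force": force on the tool from outside, world axes, zero at the start; "wrist_torque": the same for the moment, N m; "opening": finger opening in m.
Only numpy, scipy, OpenCV 4.12 (cv2) and the standard library are available. Lean on these libraries where they do the work, as an engineer would, in place of code of your own. Each camera call takes 0.05 s, during which the arm holds its last target. There are 200 camera calls.

TASK

Put the blue and the pink tea tins away in the open tea chest, standing upright side by side on its floor; lower them in, do not drop them. Then shut the lid fully, and only after that swing the brass hasp over until it lies down over the lid's catch. Leave everything else on the counter where it stands.

Things in the scene. Friction and masses are not known exactly. Their poses are not given: they have to be found in the camera images.
- blue_tin: blue tea tin, upright square metal box 60 x 60 x 85 mm high with a paper label; origin: centre of its underside, z up
- pink_tin: pink tea tin, upright square metal box 60 x 60 x 85 mm high with a paper label; origin: centre of its underside, z up
- chest: fixed wooden tea chest, 280 (x) x 180 (y) x 110 mm high; origin at the counter, x towards the lid's hinge, z up. From x = -140 to -30 mm is a solid deck, top at z = 110, carrying the hasp; from x = -22 to 122 mm and y = -82 to 82 mm is the open compartment, floor at z = 10, walls 8 mm thick up to z = 110. It holds the two tins side by side along y (e.g. at x = 50, y = -40 and +40 mm)
- bay (a point): centre of the compartment's floor, at chest (50, 0, 10) mm; axes as the chest
- lid (a joint): the chest's lid, wooden plate 158 (from hinge to free edge) x 180 x 10 mm on a stiff hinge that stays where it is left: 0 = shut flat on the chest's walls (its top then at z = 120 mm), about 1.57 = standing upright, up to 1.95 = leaning back
- lid_hinge (a point): middle of the lid's hinge line, at chest (130, 0, 110) mm; the line runs along the chest's y; this is the underside of the lid. The point's x, z axes turn with the lid, which extends along its -x, outer face at z = +10 mm
- lid_edge (a point): middle of the lid's free edge, on the outer face, 158 mm from the hinge
- catch (a point): top of the steel staple (the catch) that stands 17 mm proud of the lid's outer face, 22 mm wide along y, 6 mm thick, 122 mm from the lid's hinge; with the lid shut it is at chest (7.5, 0, 137) mm and comes up through the hasp's slot
- hasp (a joint): brass hasp, strap 90 long x 40 wide x 6 mm thick with a slot 25 x 26 mm (40 to 65 mm from its hinge), hinged on the chest's deck, stays where it is left: 0 = lying flat over the lid with the catch through its slot, 1.57 = upright, up to 2.7 = folded back over the deck, away from the lid
- hasp_hinge (a point): middle of the hasp's hinge line, at chest (-45, 0, 126) mm, along the chest's y; the strap extends along this point's +x, which turns with it
- hasp_tip (a point): middle of the strap's free end, 90 mm from its hinge
- green_tin: green tea tin, upright square metal box 60 x 60 x 85 mm high with a paper label; origin: centre of its underside, z up (leave alone)
- gold_tin: gold tea tin, upright square metal box 60 x 60 x 85 mm high with a paper label; origin: centre of its underside, z up (leave alone)
- spice_jar: amber glass jar with black cap, diameter 52, 100 mm high (leave alone); origin: centre of its underside
- coffee_can: steel coffee can with a red band, diameter 80, 130 mm high (leave alone); origin: centre of its underside
- mug: white mug, diameter 76, 90 mm high, handle towards its y, reaching about 70 mm from the axis (leave alone); origin: centre of its underside
- sugar_bowl: blue bowl, rim diameter 100, 50 mm high (leave alone); origin: centre of its underside
- scoop: wooden spoon lying flat, 160 mm long along its x (leave alone); origin: centre of its underside

How it is judged:
On the way, in this order (a step that is already met when the one before it is completed fails the run):
1. both tins stand upright on the chest's floor (x of blue_tin in the frame of chest between 0 and 0.1 m and y of blue_tin in the frame of chest between -0.062 and 0.062 m and z of blue_tin in the frame of chest between 0.004 and 0.018 m and angle between each of blue_tin, pink_tin's own z axis and vertical below 0.15 rad and x of pink_tin in the frame of chest between 0 and 0.1 m and y of pink_tin in the frame of chest between -0.062 and 0.062 m and z of pink_tin in the frame of chest between 0.004 and 0.018 m), for 0.2 s.
2. then the lid is shut, the tins still in place (all of step 1 and value of joint lid below 0.05 rad), for 0.2 s.
3. then the hasp lies over the catch, the lid still shut (all of step 2 and value of joint hasp below 0.1 rad), for 0.2 s.
At the end, for the whole second after the job is handed in: The blue and pink tins stand at rest inside the chest's compartment, on its floor (within 8 mm in height) and upright within 0.15 rad; the lid is shut (below 0.05 rad) and the hasp lies over the catch (below 0.1 rad) (all of step 3 and linear speed of each of blue_tin, pink_tin below 0.03 m/s); the robot touches nothing.
It fails at once if another thing on the counter (green or gold tin, jar, can, mug, bowl, scoop) is shifted by more than 30 mm (distance of any of green_tin, gold_tin, spice_jar, coffee_can, mug, sugar_bowl, scoop from where it was at the start of the episode above 0.03 m).
It fails at once if another thing on the counter is knocked over (angle between any of green_tin, gold_tin, spice_jar, coffee_can, mug, sugar_bowl's own z axis and vertical above 0.5 rad).
It fails at once if the blue tin is dropped: falling free, faster than 0.6 m/s, 25 mm or more above the counter (height (world z) of blue_tin above 0.025 m and linear speed of blue_tin above 0.6 m/s and contact force between blue_tin and anything else below 0.05 N).
It fails at once if the pink tin is dropped: falling free, faster than 0.6 m/s, 25 mm or more above the counter (height (world z) of pink_tin above 0.025 m and linear speed of pink_tin above 0.6 m/s and contact force between pink_tin and anything else below 0.05 N).
It also fails if it takes over 72 s, if anything falls off the work surface, if the arm or the gripper's body presses on something with over 40 N, if the wrist force passes 120 N, or if a joint passes its speed limit or range.

## Working session

There is one attempt and no reset: what is moved stays moved. The work goes in short steps, Python scripts to look and compute and a shell command to move; the robot and the scene stay as the last step left them, time stands still between calls to the robot, and variables do not carry over. Pictures are saved under pics/ and viewed, about 8 in all and at most 12, crops included, and the job is handed in when it is done.

```bash
mkdir -p pics; ls
python3 - <<'E'
from station import readout,get_image,camera_info
import cv2,numpy as np
print(readout.get_obs())
for n in("top","side","wrist"):
    print(n,camera_info(n))
    cv2.imwrite(f"pics/{n}0.png",get_image(n)[:,:,::-1])
E
```

```text
pics
{'t': 0.0, 'q': array([-1.46698558e+00,  5.33363292e-02,  1.61431038e+00, -6.31987111e-06,
        1.47599007e+00, -1.18963217e-01]), 'dq': array([-0.00075867,  0.00169041,  0.00123657,  0.00028685,  0.00031999,
        0.00018765]), 'effort': array([ 2.04473254e-03, -3.93682158e+01, -3.70178175e+01,  4.45964332e-06,
        7.26555591e-03,  8.80534472e-07]), 'tool_pos': array([ 0.13807837, -0.60927439,  0.4034656 ]), 'tool_rot': array([ 2.10451156,  0.23755339, -2.10449209]), 'contact_force': array([ 0.45794834, -0.14139682,  1.18762144]), 'wrist_torque': array([-0.05151041, -0.0430257 , -0.0456956 ]), 'opening': 0.08543268306336997}
top {'fx': 530.8264396586026, 'fy': 530.8264396586026, 'cx': 325.8240016563293, 'cy': 231.24739819572181, 'position': array([ 0.43037184, -0.04019757,  1.34218623]), 'orientation': array([ 0.07616272, -0.07403411, -1.59655755])}
side {'fx': 476.282979588572, 'fy': 476.282979588572, 'cx': 316.7685049893199, 'cy': 239.9040397099392, 'position': array([ 0.34756014, -0.60587177,  0.77647416]), 'orientation': array([ 0.72389817, -0.13270405, -0.31814506])}
wrist {'fx': 371.64829954431775, 'fy': 371.64829954431775, 'cx': 323.7108031949792, 'cy': 241.523653510097, 'T_tool_cam': array([[-2.39517275e-04,  2.78916727e-01, -9.60315262e-01,
         3.13537481e-02],
       [ 9.99999705e-01, -6.34091820e-04, -4.33582633e-04,
         2.98915301e-04],
       [-7.29861501e-04, -9.60315082e-01, -2.78916493e-01,
        -7.06494181e-02],
       [ 0.00000000e+00,  0.00000000e+00,  0.00000000e+00,
         1.00000000e+00]])}
```

View pics/top0.png

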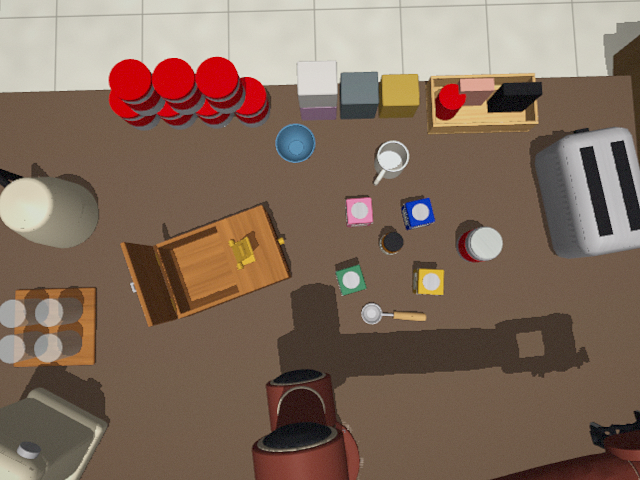

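View pics/side0.png

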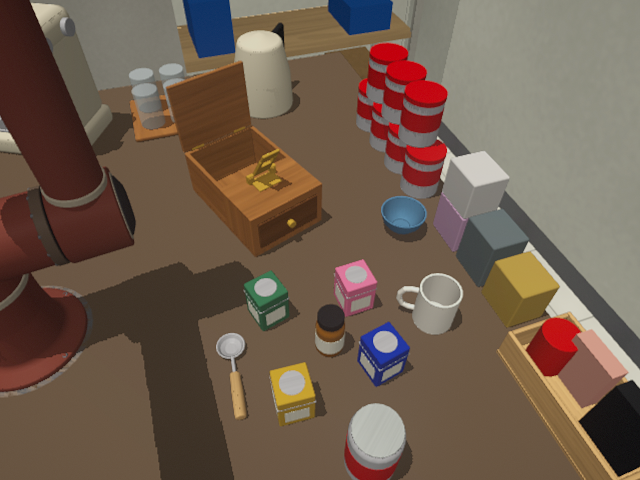

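The top view (picture 1) shows the pink tin at about (359,211), blue at (419,212), chest deck corners at about (265,204) and (289,277), and the lid standing on the left. The side view (picture 2) shows the hasp standing partly up. Now I'll measure.

```bash
cat > h.py <<'E'
import cv2,numpy as np
from scipy.spatial.transform import Rotation as R
from station import readout,get_image,camera_info
def ray(n,uv):
    c=camera_info(n); u,v=uv
    x=(u-c['cx'])/c['fx'];y=(v-c['cy'])/c['fy']
    if n=='wrist':
        o=readout.get_obs(); M=np.eye(4); M[:3,:3]=R.from_rotvec(o['tool_rot']).as_matrix(); M[:3,3]=o['tool_pos']
        M=M@c['T_tool_cam']; r=np.hypot(x,y)+1e-12
        d=np.array([np.sin(r)*x/r,-np.sin(r)*y/r,-np.cos(r)]); return M[:3,3],M[:3,:3]@d
    d=R.from_rotvec(c['orientation']).apply([x,-y,-1]); return c['position'],d/np.linalg.norm(d)
def plane(n,uv,z):
    p,d=ray(n,uv); return p+d*(z-p[2])/d[2]
def tri(a,b):  # (cam,uv) x2
    (p,d),(q,e)=ray(*a),ray(*b)
    s=np.linalg.lstsq(np.c_[d,-e],q-p,rcond=None)[0]; A=p+d*s[0];B=q+e*s[1]
    return (A+B)/2,np.linalg.norm(A-B)
def project(n,P):
    c=camera_info(n); w=R.from_rotvec(c['orientation']).inv().apply(np.asarray(P)-c['position'])
    return np.array([c['cx']+c['fx']*w[0]/-w[2],c['cy']-c['fy']*w[1]/-w[2]])
E
cat > m.py <<'E'
from h import *
np.set_printoptions(precision=4,suppress=True)
im=cv2.imread('pics/top0.png');hsv=cv2.cvtColor(im,cv2.COLOR_BGR2HSV)
for name,lo,hi,c in[("pink",(150,60,120),(175,255,255),(359,211)),("blue",(112,120,60),(128,255,255),(419,212)),("green",(60,80,40),(90,255,255),(350,280)),("gold",(18,150,120),(32,255,255),(431,282))]:
    m=cv2.inRange(hsv,lo,hi); k=np.zeros_like(m);cv2.circle(k,c,26,255,-1);m&=k
    pts=cv2.findNonZero(m); P=np.array([plane('top',p[0],.085)[:2] for p in pts],np.float32)
    hull=cv2.convexHull(P*1000); r=cv2.minAreaRect(hull); print(name,r)
E
python3 m.py
python3 - <<'E'
from h import *
a=cv2.imread('pics/top0.png')[190:335,110:300];a=cv2.resize(a,None,fx=4,fy=4,interpolation=2)
b=cv2.imread('pics/side0.png')[60:260,160:335];b=cv2.resize(b,None,fx=3,fy=3,interpolation=2)
cv2.imwrite('pics/ca.png',a);cv2.imwrite('pics/cb.png',b)
E
```

```text
pink ((596.007568359375, -121.02384948730469), (68.24496459960938, 61.44709014892578), 0.9496605396270752)
blue ((588.3446655273438, -260.03326416015625), (63.44758605957031, 70.70671081542969), 11.340367317199707)
green ((434.6368408203125, -95.64559936523438), (59.191490173339844, 59.12632369995117), 14.796435356140137)
gold ((425.1418151855469, -283.5746154785156), (58.99776840209961, 59.1679801940918), 87.50983428955078)
```

View pics/ca.png

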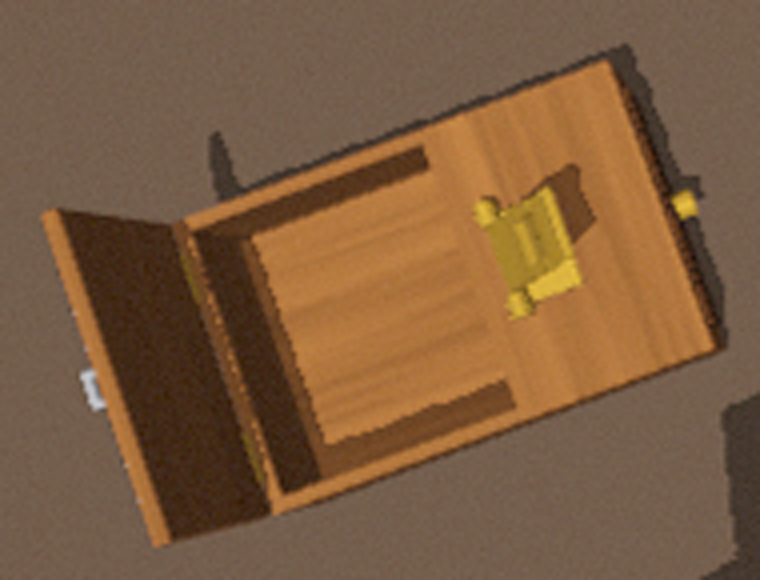

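View pics/cb.png

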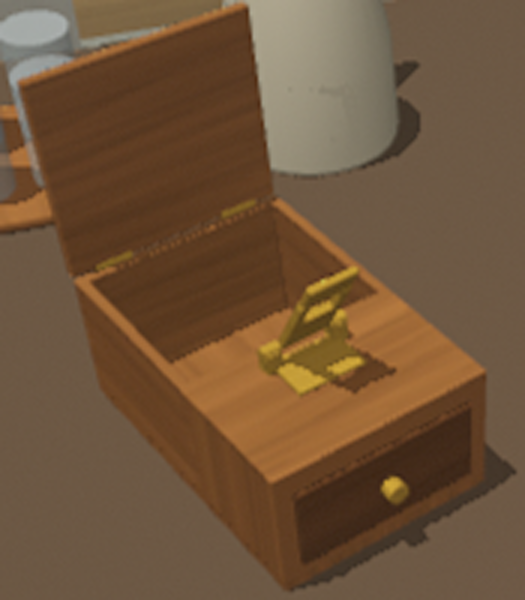

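Pictures 3 and 4: deck corners at top-view pixels (262,205.5) and (289.5,277), hinge-side corners at (155.5,245.5) and (178.8,318). The hasp is folded back past vertical with its tip free. The tin rectangles include side faces, so I'll use the white lid discs instead.

Run:
```python
from h import *
np.set_printoptions(precision=4,suppress=True)
def disc(n,c,rad):
    im=cv2.imread(f'pics/{n}0.png');h=cv2.cvtColor(im,cv2.COLOR_BGR2HSV)
    m=cv2.inRange(h,(0,0,130),(180,75,255));k=np.zeros_like(m);cv2.circle(k,c,rad,255,-1);m&=k
    nn,l,s,ce=cv2.connectedComponentsWithStats(m);i=1+np.argmax(s[1:,4]);return ce[i],s[i]
for t,a,b in[("pink",(359,211),(356,275)),("blue",(420,212),(385,342)),("green",(350,280),(266,288)),("gold",(431,282),(292,383))]:
    A,sa=disc('top',a,11);B,sb=disc('side',b,15)
    P,e=tri(('top',A),('side',B));print(t,A,sa[2:],B,sb[2:],'tri',P,e,'planes',plane('top',A,.085)[:2],plane('side',B,.085)[:2])
ca=lambda x,y:(110+x/4,190+y/4)
cb=lambda x,y:(160+x/3,60+y/3)
# chest fit, z=.11
Lc=np.array([[-140,90],[-140,-90],[-22,82],[-22,-82],[130,90],[130,-90]])/1000.
px=[(608,62),(718,348),(425,147),(510,380),(182,222),(275,512)]
# chest +y side: x axis points to image left/down (world +y,-x); y=z cross x
W=np.array([plane('top',ca(*p),.11) for p in px])[:,:2]
for sgn in(1,-1):
    L=Lc*[1,sgn];lm,wm=L.mean(0),W.mean(0);H=(L-lm).T@(W-wm);U,S,V=np.linalg.svd(H);Rr=V.T@np.diag([1,np.linalg.det(V.T@U.T)])@U.T
    t=wm-Rr@lm;print(sgn,'yaw',np.degrees(np.arctan2(Rr[1,0],Rr[0,0])),'t',t,'res',(W-(L@Rr.T+t))*1000)
    if np.abs(W-(L@Rr.T+t)).max()<.015: G=(Rr,t)
R2,t=G
loc=lambda P:np.r_[R2.T@(P[:2]-t),P[2]]*1000
for nm,a,b in[("hasp tip",(562,226),(333,281)),("deck far",(608,62),(485,375)),("deck near",(718,348),(272,482)),("lid A",(50,212),(248,7)),("lid B",(160,545),(24,83)),("knuckA",(485,212),(340,320)),("knuckB",(520,303),(270,357))]:
    P,e=tri(('top',ca(*a)),('side',cb(*b)));print(nm,P,'err',e,'local',loc(P))
```

```text
pink [359.1901 210.    ] [ 18  17 242] [355.5588 274.0359] [ 22  17 306] tri [ 0.6    -0.1214  0.0821] 0.0006341052020533305 planes [ 0.5993 -0.1211] [ 0.5992 -0.1235]
blue [420.0352 211.5815] [ 17  16 227] [384.9977 341.393 ] [ 25  22 430] tri [ 0.5923 -0.2669  0.0817] 0.0008404165222257595 planes [ 0.5915 -0.2661] [ 0.5916 -0.2686]
green [350.668  279.4414] [ 18  18 256] [265.0684 286.8575] [ 23  19 351] tri [ 0.4349 -0.0958  0.0821] 0.00015712971745583852 planes [ 0.4348 -0.0956] [ 0.4346 -0.0979]
gold [430.8814 281.2585] [ 17  17 236] [291.4374 382.4135] [ 26  24 503] tri [ 0.4256 -0.2851  0.0817] 0.0002845717056768348 planes [ 0.4254 -0.2844] [ 0.4253 -0.2867]
1 yaw 109.365647093444 t [0.4855 0.2096] res [[ 165.7624   60.0693]
 [-172.7054  -60.6371]
 [ 150.1902   53.691 ]
 [-141.2008  -48.8071]
 [ 168.104    54.7069]
 [-170.1503  -59.023 ]]
-1 yaw 109.08614233586124 t [0.4856 0.2096] res [[-3.6024  1.0045]
 [-2.1492 -1.1567]
 [-4.6105 -0.2947]
 [13.7042  5.2151]
 [-2.5044 -4.7917]
 [-0.8377  0.0236]]
hasp tip [0.5127 0.1227 0.2004] err 0.0037834004819523787 local [-91.0213   2.7241 200.4332]
deck far [0.6148 0.1083 0.1032] err 0.0019936954256904475 local [-137.975   -88.9892  103.1697]
deck near [0.4454 0.0465 0.1107] err 0.002483575492753842 local [-141.0129   91.334   110.7218]
lid A [0.523  0.3758 0.2606] err 0.004254719121907429 local [144.7427 -89.7217 260.5559]
lid B [0.3542 0.3181 0.2625] err 0.005748295977286658 local [145.4969  88.6192 262.5332]
knuckA [0.528  0.1783 0.1211] err 0.004561016361357144 local [-43.4949 -29.8808 121.0942]
knuckB [0.4735 0.1597 0.1169] err 0.0010593606447985547 local [-43.2004  27.7099 116.8946]
```

```bash
cat >> h.py <<'E'
# chest frame from top-view corners (z = 110 mm)
_L=np.array([[-140,-90],[-140,90],[-22,-82],[130,-90],[130,90]])/1000.
_px=[(608,62),(718,348),(425,147),(182,222),(275,512)]
def chest():
    W=np.array([plane('top',(110+x/4,190+y/4),.11)[:2] for x,y in _px]);lm,wm=_L.mean(0),W.mean(0)
    U,S,V=np.linalg.svd((_L-lm).T@(W-wm));Q=V.T@U.T;t=wm-Q@lm
    return Q,t,W-(_L@Q.T+t)
def go(xyz,yaw,gp=.155,local=False):
    """tool shift (mm, tool axes) and spin (deg) to bring point gp ahead of TCP to xyz, jaw line at yaw deg (world/chest)"""
    xyz=np.array(xyz,float)
    if local:
        Q,t,_=chest();xyz[:2]=Q@xyz[:2]+t;yaw+=np.degrees(np.arctan2(Q[1,0],Q[0,0]))
    o=readout.get_obs();M=R.from_rotvec(o['tool_rot']).as_matrix()
    d=M.T@(xyz+[0,0,gp]-o['tool_pos'])*1000
    cur=np.degrees(np.arctan2(M[1,1],M[0,1]));dy=(yaw-cur+90)%180-90
    s=-dy  # tool x is down
    print('to',xyz.round(4),'shift',d.round(1),'spin',round(s,1),'toolx',M[:,0].round(3),'jaw',round(cur,1),'q6',o['q'][5].round(2))
E
python3 - <<'E'
from h import *
Q,t,r=chest();print(np.degrees(np.arctan2(Q[1,0],Q[0,0])),t,(r*1000).round(1))
go((.5995,-.1215,.2),91); go((.592,-.267,.2),101)
E
```

```text
109.00504017527214 [0.48282227 0.20860898] [[-0.7  2.2]
 [ 0.8 -0.2]
 [-1.9  0.8]
 [ 0.  -3.7]
 [ 1.8  0.9]]
to [ 0.5995 -0.1215  0.2   ] shift [  49.4 -373.7 -557.8] spin 11.8 toolx [-0.     0.002 -1.   ] jaw -77.2 q6 -0.12
to [ 0.592 -0.267  0.2  ] shift [  49.2 -233.5 -518.4] spin 1.8 toolx [-0.     0.002 -1.   ] jaw -77.2 q6 -0.12
```

```bash
python3 -m pendant '1 0 -30 -45 2; 1 0 -60 -90 4; 1 0 -93 -139 6; 1 0 -125 -186 8; 1 0 -155 -232 10; 1 0 -187 -279 12; 1 0 -218 -325 12; 1 0 -250 -372 12; 1 0 -280 -418 12; 1 0 -310 -460 12' 40
python3 - <<'E'
from h import *
go((.5995,-.1215,.06),91)
E
```

```text
t: 1.15
tool_pos: [0.482, -0.2438, 0.4041]
tool_rot: [2.215, 0.016, -2.216]
contact_force: [0.7, -0.5, 0.4]
opening: 0.0851
to [ 0.5995 -0.1215  0.06  ] shift [ 189.3 -120.5 -119.1] spin -0.2 toolx [-0.     0.001 -1.   ] jaw -89.2 q6 0.95
```

```bash
python3 -m pendant '1 0 -35 -35 0; 1 0 -70 -70 0; 1 0 -105 -105 0; 1 20 -120 -119 0; 1 60 -120 -119 0; 1 60 -120 -119 0; 1 60 -120 -119 0'
python3 - <<'E'
from h import *
go((.5995,-.1215,.06),91)
im=get_image('wrist')[:,:,::-1];cv2.imwrite('pics/w1.png',im)
h=cv2.cvtColor(im,cv2.COLOR_BGR2HSV)
m=cv2.inRange(h,(150,50,100),(176,255,255));n,l,s,c=cv2.connectedComponentsWithStats(m);i=1+np.argmax(s[1:,4]);print(s[i],c[i])
M=R.from_rotvec(readout.get_obs()['tool_rot']).as_matrix()
E
```

```text
t: 1.85
tool_pos: [0.599, -0.1221, 0.3433]
tool_rot: [2.213, 0.017, -2.219]
contact_force: [0.2, 0.4, -0.1]
opening: 0.0854
to [ 0.5995 -0.1215  0.06  ] shift [128.3  -0.3  -0.9] spin -0.2 toolx [-0.003  0.002 -1.   ] jaw -89.2 q6 1.23
[ 277  182   94  106 5586] [325.72592195 234.13766559]
```

View pics/w1.png

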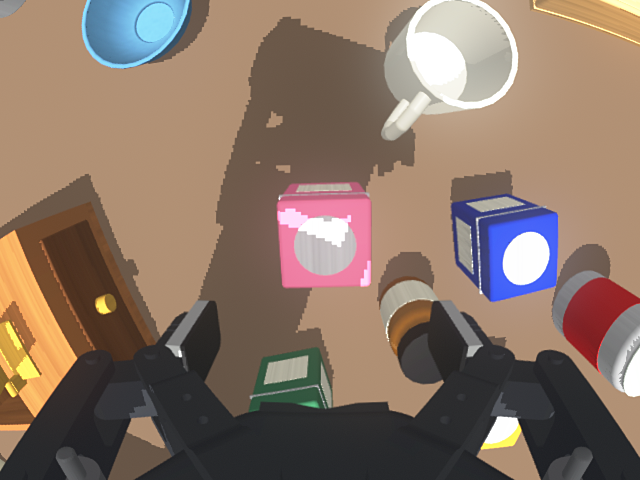

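Picture 5: the pink tin is straight between the jaws (disc at about (325,245)) and square to them, with the finger paths clear. Descend and grip.

```bash
python3 - <<'E'
from h import *
print(plane('wrist',(325,245),.085))
E
python3 -m pendant '1 35 0 0 0; 1 70 0 0 0; 1 100 0 0 0; 1 128 0 0 0; 1 128 0 0 0; 0.4 128 0 0 0; 0.4 128 0 0 0; 0.4 128 0 0 0; 0.4 128 0 0 0; 0.4 128 0 0 0' 40
python3 -m pendant '0.4 0 0 0 0; 0.4 0 0 0 0; 0.4 -20 0 0 0; 0.4 -50 0 0 0; 0.4 -80 0 0 0; 0.4 -80 0 0 0'
python3 - <<'E'
from h import *
go((.05,.04,.28),0,local=True);go((.05,-.04,.28),0,local=True)
E
```

```text
[ 0.60144242 -0.12350673  0.085     ]
t: 2.9
tool_pos: [0.6009, -0.1231, 0.221]
tool_rot: [2.221, 0.013, -2.208]
contact_force: [-0.6, -0.6, 7.6]
opening: 0.0595
t: 3.5
tool_pos: [0.6018, -0.1234, 0.306]
tool_rot: [2.229, 0.01, -2.197]
contact_force: [0.8, -0.2, -2.1]
opening: 0.0597
to [0.4287 0.2429 0.28  ] shift [-132.8 -367.9  166.5] spin -18.3 toolx [ 0.015 -0.004 -1.   ] jaw -89.3 q6 1.23
to [0.5044 0.2689 0.28  ] shift [-131.8 -393.    90.6] spin -18.3 toolx [ 0.015 -0.004 -1.   ] jaw -89.3 q6 1.23
```

```bash
python3 -m pendant '0.4 -40 0 0 0; 0.4 -80 -10 0 0; 0.4 -120 -40 5 -2; 0.4 -160 -70 10 -4; 0.4 -165 -110 20 -6; 0.4 -165 -155 30 -8; 0.4 -165 -200 40 -10; 0.4 -165 -245 50 -12; 0.4 -165 -290 65 -15; 0.4 -165 -330 80 -18'
python3 - <<'E'
from h import *
go((.05,-.04,.28),0,local=True)
E
```

```text
t: 4.5
tool_pos: [0.5142, 0.2081, 0.466]
tool_rot: [2.051, 0.333, -2.03]
contact_force: [0.5, -0.0, -2.7]
opening: 0.0595
to [0.5044 0.2689 0.28  ] shift [ 30.6 -61.  -10. ] spin -0.1 toolx [ 0.011 -0.004 -1.   ] jaw -71.1 q6 1.49
```

```bash
python3 -m pendant '0.4 0 -30 -5 0; 0.4 0 -61 -10 0; 0.4 30 -61 -10 0; 0.4 60 -61 -10 0; 0.4 60 -61 -10 0; 0.4 60 -61 -10 0'
python3 - <<'E'
from h import *
go((.05,-.04,.076),0,local=True)
cv2.imwrite('pics/w2.png',get_image('wrist')[:,:,::-1])
for n in('top','side'):cv2.imwrite(f'pics/{n}2.png',get_image(n)[:,:,::-1])
a=cv2.imread('pics/w2.png');b=cv2.imread('pics/side2.png')[0:300,100:400]
cv2.imwrite('pics/m2.png',np.hstack([cv2.resize(a,(480,360)),cv2.resize(b,(320,320))[:, :].copy() if 0 else cv2.resize(b,(320,360))]))
E
```

```text
t: 5.1
tool_pos: [0.5044, 0.2687, 0.4038]
tool_rot: [2.047, 0.332, -2.033]
contact_force: [0.4, 0.5, -2.0]
opening: 0.0596
to [0.5044 0.2689 0.076 ] shift [172.8  -1.6   0.9] spin -0.1 toolx [ 0.008 -0.006 -1.   ] jaw -71.1 q6 1.6
```

View pics/m2.png

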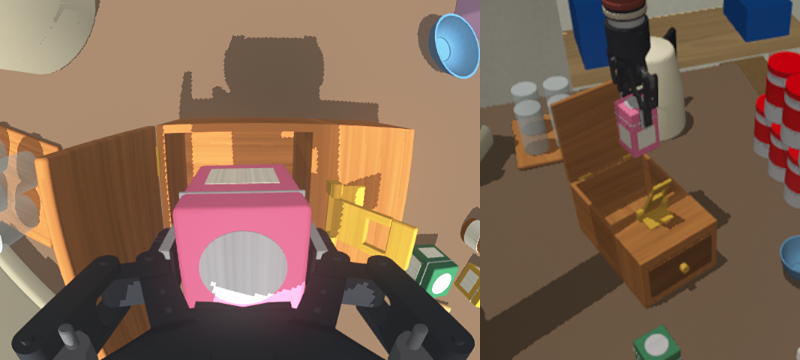

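Picture 6: the pink tin is held square above the compartment; the compartment's far inner corners are at about (165,133) and (311,133) in the scaled wrist view. Cross-checking the chest frame with these.

```bash
python3 - <<'E'
from h import *
Q,t,_=chest()
for p in[(165,133),(311,133),(160,123)]:
    P=plane('wrist',(p[0]*4/3,p[1]*4/3),.11);print(p,(Q.T@(P[:2]-t)*1000).round(1))
E
python3 -m pendant '0.4 30 -1 0 0; 0.4 60 -1 0 0; 0.4 90 -1 0 0; 0.4 110 -1 0 0; 0.4 130 -1 0 0; 0.4 145 -1 0 0;0.4 155 -1 0 0; 0.4 163 -1 0 0; 0.4 163 -1 0 0'
```

```text
(165, 133) [123.2 -87. ]
(311, 133) [-19.9 -86.3]
(160, 123) [127.9 -97. ]
t: 6.15
tool_pos: [0.5071, 0.2691, 0.2441]
tool_rot: [2.054, 0.333, -2.028]
contact_force: [-0.4, 0.2, -1.8]
opening: 0.0593
```

```bash
python3 -m pendant '0.4 4 0 0 0; 0.4 8 0 0 0; 0.4 11 0 0 0; 0.4 13 0 0 0; 0.4 13 0 0 0';python3 -m pendant '0.4 2 0 0 0; 0.4 2 0 0 0;0.4 2 0 0 0'
```

```text
t: 6.65
tool_pos: [0.5074, 0.2691, 0.2313]
tool_rot: [2.054, 0.333, -2.028]
contact_force: [0.3, -0.2, -1.1]
opening: 0.0596
t: 6.95
tool_pos: [0.5078, 0.2692, 0.2311]
tool_rot: [2.054, 0.333, -2.027]
contact_force: [-3.0, -1.7, 5.7]
opening: 0.0594
```

```bash
python3 -m pendant '0.85 0 0 0 0; 0.85 0 0 0 0; 0.85 0 0 0 0; 0.85 0 0 0 0; 0.85 -30 0 0 0; 0.85 -70 0 0 0; 0.85 -110 0 0 0; 0.85 -150 0 0 0; 0.85 -190 0 0 0; 0.85 -220 0 0 0'
python3 - <<'E'
from h import *
cv2.imwrite('pics/w3.png',get_image('wrist')[:,:,::-1])
go((.592,-.267,.28),101)
E
```

```text
t: 7.95
tool_pos: [0.5048, 0.27, 0.4543]
tool_rot: [2.058, 0.334, -2.024]
contact_force: [0.2, 0.0, -1.0]
opening: 0.0729
to [ 0.592 -0.267  0.28 ] shift [ 26.9 536.2  92.4] spin 7.9 toolx [ 0.025  0.001 -1.   ] jaw -71.1 q6 1.6
```

View pics/w3.png

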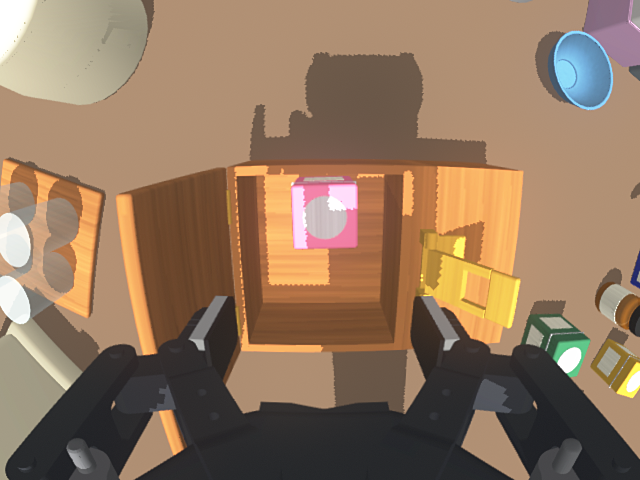

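Picture 7: the pink tin stands upright in the far half of the compartment (disc at (325,217)), with the near half free. On to blue.

```bash
python3 - <<'E'
from h import *
Q,t,_=chest();P=plane('wrist',(325,217),.095);print((Q.T@(P[:2]-t)*1000).round(1))
E
python3 -m pendant '1 0 45 8 1; 1 0 90 16 2; 1 0 135 24 3; 1 0 180 32 4; 1 0 225 40 5; 1 0 270 48 6; 1 0 315 56 7; 1 0 360 64 8; 1 0 405 72 8; 1 10 450 80 8'
python3 - <<'E'
from h import *
go((.592,-.267,.17),101)
E
```

```text
[ 46.7 -47. ]
t: 9.0
tool_pos: [0.5756, -0.1835, 0.4529]
tool_rot: [2.15, 0.198, -2.091]
contact_force: [0.8, -1.0, 0.2]
opening: 0.0856
to [ 0.592 -0.267  0.17 ] shift [128.3  84.4   3.1] spin -0.1 toolx [ 0.028 -0.001 -1.   ] jaw -79.1 q6 0.95
```

```bash
python3 -m pendant '1 10 40 2 0; 1 40 84 3 0; 1 80 84 3 0; 1 115 84 3 0; 1 115 84 3 0; 1 115 84 3 0'
python3 - <<'E'
from h import *
go((.592,-.267,.06),101)
im=get_image('wrist')[:,:,::-1];cv2.imwrite('pics/w4.png',im)
h=cv2.cvtColor(im,cv2.COLOR_BGR2HSV)
b=cv2.inRange(h,(112,120,60),(128,255,255));b=cv2.morphologyEx(b,cv2.MORPH_CLOSE,np.ones((3,3)))
n,l,s,c=cv2.connectedComponentsWithStats(b);i=1+np.argmax(s[1:,4]);x,y,w,hh,_=s[i];print(s[i])
m=cv2.inRange(h,(0,0,130),(180,75,255));k=np.zeros_like(m);k[y:y+hh,x:x+w]=255;m&=k
n,l,s,c=cv2.connectedComponentsWithStats(m)
for i in range(1,n):
    if s[i,4]>150: print(s[i],c[i],plane('wrist',c[i],.085))
E
```

```text
t: 9.6
tool_pos: [0.5916, -0.2664, 0.3379]
tool_rot: [2.149, 0.199, -2.093]
contact_force: [0.7, -0.6, 0.8]
opening: 0.0851
to [ 0.592 -0.267  0.06 ] shift [1.228e+02 1.000e-01 2.800e+00] spin -0.1 toolx [ 0.026  0.    -1.   ] jaw -79.1 q6 0.84
[ 276  196   95  106 5685]
[295 197  57   8 434] [322.74884793 200.58064516] [ 0.63050287 -0.26090592  0.085     ]
[ 292  229   64   61 3035] [323.15947282 259.3937397 ] [ 0.59355829 -0.26827174  0.085     ]
```

View pics/w4.png

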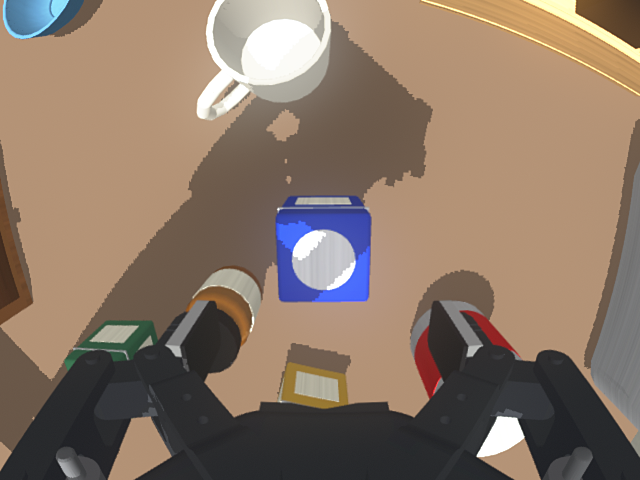

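Picture 8: the blue tin is centred and square between the jaws (disc (323,259)), with jar and can clear of the fingers. Descend and grip.

```bash
python3 -m pendant '1 35 0 1 0; 1 70 0 2 0; 1 100 0 3 0; 1 120 0 3 0; 1 120 0 3 0; 0.4 120 0 3 0; 0.4 120 0 3 0; 0.4 120 0 3 0; 0.4 120 0 3 0; 0.4 120 0 3 0' 40
python3 -m pendant '0.4 0 0 0 0; 0.4 0 0 0 0; 0.4 -30 0 0 0; 0.4 -70 0 0 0; 0.4 -110 0 0 0; 0.4 -150 0 0 0; 0.4 -190 0 0 0; 0.4 -230 0 0 0; 0.4 -250 0 0 0; 0.4 -250 0 0 0'
python3 - <<'E'
from h import *
go((.05,.04,.31),0,local=True)
E
```

```text
t: 10.65
tool_pos: [0.5941, -0.268, 0.224]
tool_rot: [2.155, 0.194, -2.081]
contact_force: [-0.1, 0.3, 6.9]
opening: 0.0597
t: 11.65
tool_pos: [0.5854, -0.2671, 0.4785]
tool_rot: [2.159, 0.189, -2.073]
contact_force: [0.7, -0.2, -2.3]
opening: 0.0595
to [0.4287 0.2429 0.31  ] shift [   2.7 -530.5   58. ] spin -8.1 toolx [ 0.041 -0.008 -0.999] jaw -79.1 q6 0.84
```

```bash
python3 -m pendant '0.4 0 -45 5 -1; 0.4 0 -90 10 -2; 0.4 0 -135 15 -3; 0.4 0 -180 20 -4; 0.4 0 -225 25 -5; 0.4 0 -270 30 -6; 0.4 0 -315 35 -7; 0.4 0 -360 40 -8; 0.4 0 -405 45 -8; 0.4 0 -450 50 -8';  python3 - <<'E'
from h import *
go((.05,.04,.24),0,local=True)
E
```

```text
t: 12.65
tool_pos: [0.4504, 0.1668, 0.4662]
tool_rot: [2.073, 0.323, -2.0]
contact_force: [-0.4, 0.1, -2.7]
opening: 0.0596
to [0.4287 0.2429 0.24  ] shift [ 69.7 -80.4  -1.8] spin -0.2 toolx [ 0.038 -0.009 -0.999] jaw -71.2 q6 1.44
```

```bash
python3 -m pendant '0.4 0 -40 -1 0; 0.4 5 -80 -2 0; 0.4 30 -80 -2 0; 0.4 60 -80 -2 0; 0.4 70 -80 -2 0; 0.4 70 -80 -2 0'
python3 - <<'E'
from h import *
go((.05,.04,.095),0,local=True)
cv2.imwrite('pics/w5.png',get_image('wrist')[:,:,::-1])
E
```

```text
t: 13.25
tool_pos: [0.4283, 0.2421, 0.3906]
tool_rot: [2.065, 0.321, -2.007]
contact_force: [-0.1, -0.4, -2.9]
opening: 0.059
to [0.4287 0.2429 0.095 ] shift [140.5  -3.5   2.8] spin -0.2 toolx [ 0.031 -0.012 -0.999] jaw -71.2 q6 1.61
```

View pics/w5.png

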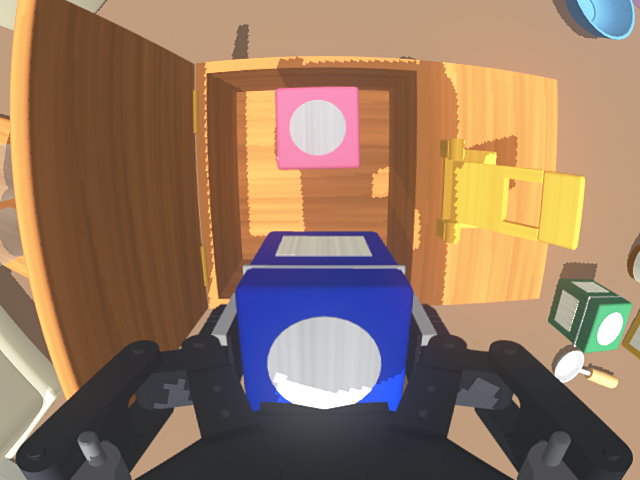

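Picture 9: blue is held square above the near half; pink and its gap stay clear. Lowering.

```bash
python3 -m pendant '0.4 30 -2 1 0; 0.4 60 -3 2 0; 0.4 90 -3 2 0; 0.4 110 -3 3 0; 0.4 125 -3 3 0; 0.4 135 -3 3 0; 0.4 140 -3 3 0; 0.4 140 -3 3 0';python3 -m pendant '0.4 4 0 0 0; 0.4 8 0 0 0; 0.4 11 0 0 0; 0.4 13 0 0 0; 0.4 13 0 0 0'
python3 - <<'E'
from h import *
go((.05,.04,.079),0,local=True)
E
```

```text
t: 14.1
tool_pos: [0.4302, 0.2427, 0.2532]
tool_rot: [2.07, 0.321, -2.003]
contact_force: [0.2, 0.1, -1.9]
opening: 0.0599
t: 14.6
tool_pos: [0.4305, 0.2425, 0.2399]
tool_rot: [2.069, 0.321, -2.004]
contact_force: [0.3, 0.6, -2.7]
opening: 0.0595
to [0.4287 0.2429 0.079 ] shift [ 5.8 -1.   1.7] spin -0.2 toolx [ 0.034 -0.011 -0.999] jaw -71.2 q6 1.62
```

```bash
python3 -m pendant '0.4 2 0 0 0; 0.4 4 0 0 0; 0.4 5 0 0 0; 0.4 5 0 0 0';python3 -m pendant '0.4 2 0 0 0; 0.4 2 0 0 0;0.4 2 0 0 0'
```

```text
t: 15.0
tool_pos: [0.4306, 0.2424, 0.2346]
tool_rot: [2.069, 0.321, -2.004]
contact_force: [-1.2, 0.0, -3.5]
opening: 0.0594
t: 15.3
tool_pos: [0.4312, 0.2426, 0.2343]
tool_rot: [2.07, 0.321, -2.003]
contact_force: [-3.9, -1.4, 6.4]
opening: 0.0597
```

```bash
python3 -m pendant '0.85 0 0 0 0; 0.85 0 0 0 0; 0.85 0 0 0 0; 0.85 0 0 0 0; 0.85 -30 0 0 0; 0.85 -70 0 0 0; 0.85 -110 0 0 0; 0.85 -150 0 0 0; 0.85 -190 0 0 0; 0.5 -220 0 0 0'
python3 - <<'E'
from h import *
Q,t,_=chest()
im=get_image('wrist')[:,:,::-1];cv2.imwrite('pics/w6.png',im)
im2=get_image('side')[:,:,::-1];cv2.imwrite('pics/s6.png',im2)
cv2.imwrite('pics/m6.png',np.hstack([cv2.resize(im,(480,360)),cv2.resize(im2[40:280,140:354],(320,360))]))
go((.19,.03,.30),0,gp=.173,local=True)
E
```

```text
t: 16.3
tool_pos: [0.4235, 0.2449, 0.4572]
tool_rot: [2.073, 0.322, -2.0]
contact_force: [-0.2, 0.7, -0.4]
opening: 0.0597
to [0.3926 0.3785 0.3   ] shift [ -14.9 -136.1  -13.8] spin -0.2 toolx [ 0.044 -0.007 -0.999] jaw -71.2 q6 1.62
```

View pics/m6.png

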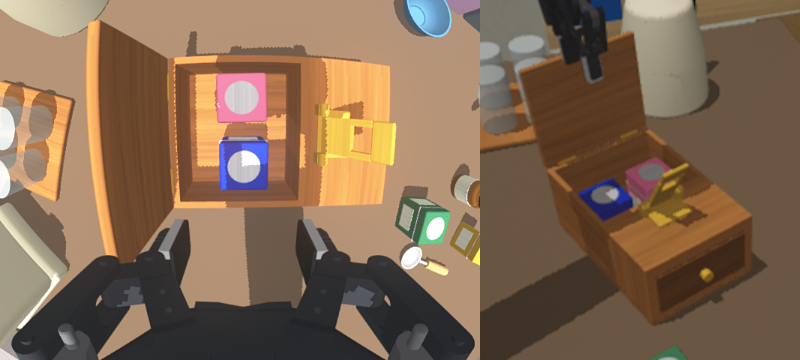

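Picture 10: both tins stand upright in the chest, side by side. Next, behind the lid with closed fingers.

```bash
python3 -m pendant '0 -30 0 0 0; 0 -40 0 0 0; 0 -40 -30 -4 0; 0 -40 -70 -9 0; 0 -40 -105 -13 0; 0 -40 -136 -15 0; 0 -40 -136 -15 0; 0 -40 -136 -15 0'
python3 - <<'E'
from h import *
go((.19,.03,.225),0,gp=.173,local=True)
E
```

```text
t: 17.2
tool_pos: [0.3925, 0.3793, 0.4965]
tool_rot: [2.077, 0.323, -1.994]
contact_force: [0.4, -0.4, 0.4]
opening: 0.0
to [0.3926 0.3785 0.225 ] shift [98.5 -1.3  3.8] spin -0.1 toolx [ 0.042 -0.008 -0.999] jaw -71.1 q6 1.88
```

```bash
python3 -m pendant '0 35 -1 2 0; 0 70 -1 3 0; 0 98 -1 4 0; 0 98 -1 4 0; 0 98 -1 4 0'
python3 -m pendant '0 -5 10 0 0; 0 -8 20 0 0; 0 -10 30 0 0; 0 -10 38 0 0; 0 -10 46 0 0'
python3 - <<'E'
from h import *
go((.19,.03,.225),0,gp=.173,local=True)
E
```

```text
t: 17.7
tool_pos: [0.3929, 0.3774, 0.3985]
tool_rot: [2.077, 0.322, -1.995]
contact_force: [0.8, 0.6, 1.3]
opening: -0.0002
t: 18.2
tool_pos: [0.4078, 0.3334, 0.4111]
tool_rot: [2.081, 0.324, -1.993]
contact_force: [0.1, 3.8, 3.1]
opening: -0.0001
to [0.3926 0.3785 0.225 ] shift [ 12.1 -47.8   0.3] spin -0.2 toolx [ 0.044 -0.007 -0.999] jaw -71.2 q6 1.79
```

```bash
python3 -m pendant '0 -1 12 0 0; 0 -1 22 0 0; 0 2 38 0 0; 0 9 54 0 0; 0 18 69 0 0; 0 28 83 0 0; 0 40 95 0 0; 0 53 106 0 0'
python3 - <<'E'
from h import *
go((.015,.03,.12),0,gp=.173,local=True)
E
```

```text
t: 19.0
tool_pos: [0.4446, 0.2317, 0.3594]
tool_rot: [2.081, 0.323, -1.994]
contact_force: [-1.1, 1.9, 1.5]
opening: -0.0005
to [0.4496 0.213  0.12  ] shift [66.7 17.9  3.9] spin -0.2 toolx [ 0.044 -0.007 -0.999] jaw -71.2 q6 1.58
```

```bash
python3 -m pendant '0 12 8 1 0; 0 24 12 2 0; 0 35 14 3 0; 0 46 16 4 0; 0 56 18 4 0; 0 64 18 4 0; 0 67 18 4 0; 0 67 18 4 0'
python3 - <<'E'
from h import *
go((.015,.03,.12),0,gp=.173,local=True)
E
```

```text
t: 19.8
tool_pos: [0.4495, 0.213, 0.2934]
tool_rot: [2.079, 0.322, -1.995]
contact_force: [-4.0, -2.6, 6.8]
opening: 0.0
to [0.4496 0.213  0.12  ] shift [ 0.4 -0.  -0. ] spin -0.2 toolx [ 0.043 -0.008 -0.999] jaw -71.2 q6 1.55
```

```bash
python3 -m pendant '0 2 0 0 0; 0 3 0 0 0; 0 4 0 0 0; 0 4 0 0 0'; python3 -m pendant '0 -30 0 0 0; 0 -70 0 0 0; 0 -110 0 0 0; 0 -145 0 0 0; 0 -145 0 0 0'
python3 - <<'E'
from h import *
Q,t,_=chest()
ims=[get_image(n)[:,:,::-1] for n in('side','wrist')]
for n,i in zip(('side','wrist'),ims):cv2.imwrite(f'pics/{n}7.png',i)
cv2.imwrite('pics/m7.png',np.hstack([cv2.resize(ims[1],(420,315)),cv2.resize(ims[0][90:270,160:360],(350,315))]))
go((-.135,0,.26),0,gp=.173,local=True)
E
```

```text
t: 20.2
tool_pos: [0.4499, 0.2133, 0.2931]
tool_rot: [2.076, 0.322, -1.996]
contact_force: [-12.9, -5.9, 22.4]
opening: 0.0001
t: 20.7
tool_pos: [0.4446, 0.2153, 0.4443]
tool_rot: [2.087, 0.325, -1.985]
contact_force: [0.5, -0.6, 0.3]
opening: 0.0004
to [0.5268 0.081  0.26  ] shift [ 10.1 153.4 -34.6] spin -0.1 toolx [ 0.042 -0.009 -0.999] jaw -71.1 q6 1.55
```

View pics/m7.png

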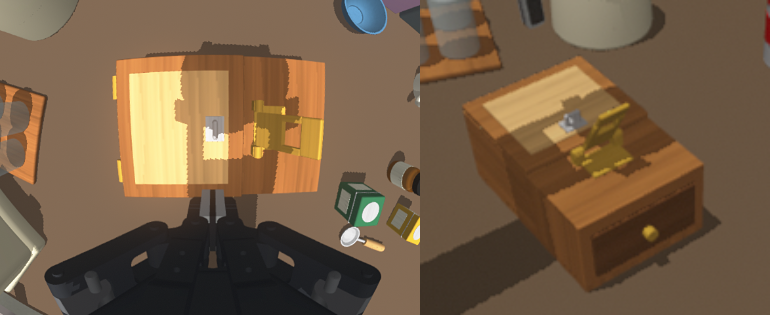

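Picture 11: the lid lies flat (it stopped hard at 22 N), and the hasp is still folded back. Next, behind the hasp.

```bash
python3 -m pendant '0 0 40 -9 0; 0 0 80 -18 0; 0 0 120 -27 0; 0 5 153 -35 0; 0 5 153 -35 0; 0 5 153 -35 0'
python3 - <<'E'
from h import *
go((-.135,0,.185),0,gp=.173,local=True)
E
```

```text
t: 21.4
tool_pos: [0.5267, 0.0812, 0.4353]
tool_rot: [2.074, 0.323, -2.0]
contact_force: [-0.9, 1.1, -0.1]
opening: 0.0002
to [0.5268 0.081  0.185 ] shift [77.3 -1.3  2.5] spin -0.2 toolx [ 0.037 -0.008 -0.999] jaw -71.2 q6 1.26
```

```bash
python3 -m pendant '0 40 -1 2 0; 0 77 -1 3 0; 0 77 -1 3 0; 0 77 -1 3 0'
python3 -m pendant '0 -1 -14 0 0; 0 -2 -27 0 0; 0 -5 -39 0 0; 0 -8 -50 0 0; 0 -12 -61 0 0; 0 -15 -72 0 0; 0 -15 -72 0 0'
python3 - <<'E'
from h import *
go((-.063,0,.2),0,gp=.173,local=True)
E
```

```text
t: 21.8
tool_pos: [0.5258, 0.0815, 0.3577]
tool_rot: [2.071, 0.325, -2.002]
contact_force: [0.2, 0.6, -0.3]
opening: -0.0001
t: 22.5
tool_pos: [0.5015, 0.151, 0.3718]
tool_rot: [2.071, 0.328, -2.001]
contact_force: [-0.4, 0.1, -0.6]
opening: 0.0001
to [0.5033 0.149  0.2   ] shift [-1.1  2.5 -1.1] spin 0.0 toolx [ 0.036 -0.007 -0.999] jaw -71.0 q6 1.39
```

```bash
python3 -m pendant '0 -3 -18 0 0; 0 0 -28 0 0; 0 4 -37 0 0; 0 9 -46 0 0; 0 16 -54 0 0; 0 23 -62 0 0; 0 32 -71 0 0; 0 32 -71 0 0'
python3 - <<'E'
from h import *
go((.018,0,.155),0,gp=.173,local=True)
go((.040,0,.129),0,gp=.173,local=True)
b=get_image('side')[:,:,::-1];a=get_image('top')[:,:,::-1]
cv2.imwrite('pics/m8.png',np.hstack([cv2.resize(a[190:335,110:300],(400,305)),cv2.resize(b[90:270,160:360],(400,305))]))
E
```

```text
t: 23.3
tool_pos: [0.4786, 0.2186, 0.3362]
tool_rot: [2.066, 0.329, -2.004]
contact_force: [-0.9, 0.7, 0.5]
opening: 0.0001
to [0.477  0.2256 0.155 ] shift [ 8.1 -7.3 -0.5] spin 0.1 toolx [ 0.032 -0.008 -0.999] jaw -70.9 q6 1.53
to [0.4698 0.2464 0.129 ] shift [ 33.7 -29.8   0.2] spin 0.1 toolx [ 0.032 -0.008 -0.999] jaw -70.9 q6 1.53
```

View pics/m8.png

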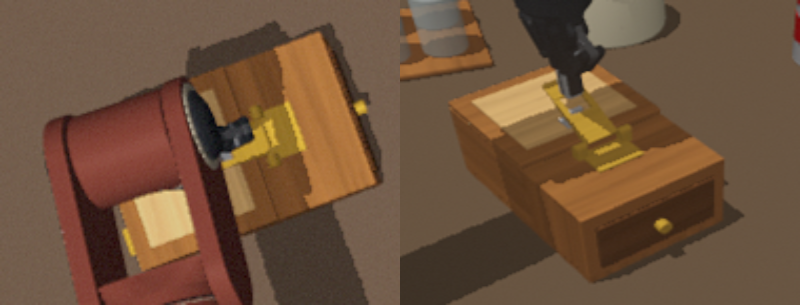

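Picture 12: the hasp has come over and is about 25–30° from flat, under the fingertips. Pressing it down.

```bash
python3 -m pendant '0 6 -8 0 0; 0 10 -16 0 0; 0 16 -24 0 0; 0 22 -30 0 0; 0 28 -30 0 0; 0 31 -30 0 0; 0 33 -30 0 0; 0 33 -30 0 0';python3 -m pendant '0 1 0 0 0; 0 2 0 0 0; 0 3 0 0 0; 0 3 0 0 0'
python3 - <<'E'
from h import *
go((.040,0,.129),0,gp=.173,local=True)
E
```

```text
t: 24.2
tool_pos: [0.4707, 0.246, 0.3039]
tool_rot: [2.069, 0.328, -2.002]
contact_force: [-0.8, 0.6, -0.6]
opening: 0.0004
t: 24.6
tool_pos: [0.471, 0.246, 0.3023]
tool_rot: [2.069, 0.327, -2.002]
contact_force: [-2.6, -1.4, 5.8]
opening: -0.0002
to [0.4698 0.2464 0.129 ] shift [ 0.2 -0.8  1.1] spin 0.0 toolx [ 0.035 -0.008 -0.999] jaw -71.0 q6 1.59
```

```bash
python3 -m pendant '0 2 0 0 0; 0 4 0 0 0; 0 5 0 0 0; 0 5 0 0 0; 0 5 0 0 0'; python3 -m pendant '0 -20 0 0 0; 0 -60 0 0 0; 0 -100 0 0 0; 0 -140 0 0 0; 0 -180 0 0 0;0 -180 40 40 0; 0 -180 80 80 0; 0 -180 120 120 0; 0 -180 160 150 0; 0 -180 200 150 0'
python3 - <<'E'
from h import *
Q,t,_=chest();W=lambda x,y,z:np.r_[Q@np.array([x,y])/1+t,z]
b=get_image('side')[:,:,::-1];cv2.imwrite('pics/s9.png',b)
h=cv2.cvtColor(b,cv2.COLOR_BGR2HSV);m=cv2.inRange(h,(20,140,70),(32,255,255));k=np.zeros_like(m);k[90:215,200:340]=255;m&=k
n,l,s,c=cv2.connectedComponentsWithStats(m)
for i in range(1,n):
    if s[i,4]>15:
        q=np.argwhere(l==i)[:,::-1].astype(float);print(s[i],c[i].round(1))
        L=np.array([np.r_[Q.T@(plane('side',p,.129)[:2]-t)]*1000 for p in q]);print(' local x',L[:,0].min().round(),L[:,0].max().round(),'y',L[:,1].min().round(),L[:,1].max().round())
for th in(0,.1,.3):print(th,project('side',W(-.045+.09*np.cos(th),0,.129+.09*np.sin(th))).round(1))
print(readout.get_obs()['tool_pos'])
E
```

```text
t: 25.1
tool_pos: [0.4715, 0.2462, 0.3017]
tool_rot: [2.069, 0.327, -2.002]
contact_force: [-11.7, -3.6, 20.8]
opening: -0.0001
t: 26.1
tool_pos: [0.386, 0.0152, 0.4813]
tool_rot: [2.07, 0.328, -1.998]
contact_force: [2.4, -0.1, 0.4]
opening: 0.0002
[231 147  51  44 840] [257.1 170.2]
 local x -99.0 43.0 y -38.0 41.0
0 [236.8 149.4]
0.1 [236.4 146.2]
0.3 [236.4 140.3]
[0.38736624 0.00855258 0.48118378]
```

```bash
python3 -m pendant '0 0 0 0 0; 0 0 0 0 0; 0 0 0 0 0'
python3 - <<'E'
from station import job
print(job.finish_job())
E
```

```text
t: 26.45
tool_pos: [0.3875, 0.0095, 0.4812]
tool_rot: [2.072, 0.312, -2.003]
contact_force: [-0.3, 1.0, 0.3]
opening: 0.0
the job is handed in; nothing more can be done
None
```

I put the blue and pink tins upright side by side in the chest, shut the lid, then swung the hasp down over the catch. I handed the job in at about 26.5 s of the 72 s allowed; no verdict was reported.

**Last checks**
- **Tins:** each was lowered until it touched the floor, at about 6 N, before I released it. A picture taken before the lid closed shows both standing upright.
- **Lid:** it met a hard stop with the fingertips at about 120 mm, the shut height, under 22 N. The picture shows it flat.
- **Hasp:** it met a hard stop with the fingertips at about 129 mm, under 21 N. In the side view, the strap's free end came out at chest x = 43 mm, against 45 mm expected when it lies flat.
- **Arm:** it ended clear of everything, with about 1 N on the wrist.

**What disagreed or was not checked**
- **Pink tin's position:** the wrist camera put it at chest y = -47 mm against the -40 mm I aimed for, and it read the chest's far wall about 5 mm off in the same direction. Both readings are inside the limits.
- **Tool tilt:** it drifted by up to about 0.04 rad, which is harmless here.
- **Other objects:** I kept clear of them but did not measure them again at the end.

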